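Set the wire-grid polariser over the horn to its 30 degree mark

ROBOT

A 6-joint arm with a two-finger parallel gripper is mounted at the origin on the work surface; the furniture and walls round the work are solid. World frame = base frame: x ahead of the robot, y to its left, z up, the work surface at z = 0. Lengths are in m, angles in rad, forces in N, time in s.
With the tool pointing down it reaches from about 0.35 to 0.925 m from the base axis. Payload 6.4 kg.
Tool frame: the origin (TCP) lies on the centre line of the jaws, within the pads' length; the fingertips stand 14 mm ahead of it and the grasp point (between the pads) lies 5 mm behind it (ctrl.tip_reach is the distance from the TCP to the fingertips, in m); z points along the fingers, y is the line along which they close (so a half turn about z gives the same grasp; the last joint's range is limited). The gripper opens to 94 mm and grips with 3 to 60 N. Pads are 16 mm wide; open, the fingers measure 119 mm over their backs; the gripper's body (75 mm by 177 mm) begins 78 mm behind the grasp point.
Start: joints at [-1.421, 0.245, 1.558, -0, 1.339, -0.174], TCP at [0.207, -0.616, 0.219] pointing down, gripper open.
Joint ranges: [-3.13, 3.13], [-1.02, 2.26], [0.13, 2.54], [-0.95, 4.09], [0.21, 2.88], [-2.74, 2.74]. Speed limits (rad/s): [2.57, 2.57, 3.14, 3.14, 3.14, 3.14].

INTERFACE

Orientations are given as [roll, pitch, yaw] about the fixed x, y, z axes, in that order (R = Rz(yaw) Ry(pitch) Rx(roll)).
In Python, from workcell import ctrl gives the robot as it stands.
- The arm moves only by the tool arm_command, never from a script. Its argument "rows" is one flat list of numbers, 6 for each row, row after row: the shift along the tool's x, y, z in cm, then the turn, a rotation vector about the tool's x, y, z in rad. In form: [dx, dy, dz, rx, ry, rz, dx, dy, dz, rx, ry, rz, ...]. A call has 1 to 10 rows; each row is the pose to reach, as a shift and turn from the pose commanded when the call began, along the tool's axes at that moment; what a row does not reach only later rows make up. A row lasts 1/10 s, in which the tool goes at most 50 mm and 8.59 degrees, less where a joint would pass 70% of its speed; a pose out of reach is approached as far as the arm can. A call with a gripper value outside its range is refused whole. "hand" is the opening, from -1 (shut) to 1 (fully open), set as the call begins (left out, the last holds). The fingers move at their own pace and stop on an object; "squeeze" is the grip in N (left out, the last holds). Time passes only in rows, so rows that repeat a pose let the fingers close. It gives the time, the measured TCP pose, the force, the opening and the grip force at its end, in the units of the state.
- ctrl.observe(): the state, without advancing time (a new reading comes with each control period).
- ctrl.snapshot(name): name is "scene" or "top" or "wrist"; returns the picture (420x560x3 uint8, red, green, blue); there is no depth.
- ctrl.camera_model(name): a dict with "vertical_fov" (degrees; the focal length in pixels is half the picture's height over the tangent of half this angle, whatever the lens; pixels are square), "cx", "cy" (the principal point, pixels), "distortion" ([k1, k2, p1, p2, k3] as OpenCV has them; the pictures are not rectified), "R" (3x3) and "t" (3): a world point X has camera coordinates R X + t. Camera axes: x right, y down, z forward; pixel columns grow to the right and rows downward; lengths in m; the calibration is good to about 2 mm. A picture is of the moment at which its call begins: read the wrist's pose just before it. camera_model takes no time and is no camera call; for the wrist camera it gives the pose at the moment of the call.
- ctrl.hand_in(): hands the job in; it is judged then, once.
Trained networks look in the newest picture that a camera, given by its name, has taken for a name from the list of things; names that differ only in an ending like _2 or _b are one class to them, and where a whole thing is asked for, a point or a joint stands for the part that bears it (a point fixed in the world has none). Each returns a list of dicts, best first, with "confidence" (0 to 1); they miss things now and then, are a little off and sometimes report something else, mostly with a low value. They report only what shows in the picture. A call takes as long as a camera call.
- ctrl.recognise(camera, label): "bbox" ([centre column, centre row, width, height] in pixels, round what is visible of it).
The state is a dict: "time": time; "joint_positions": joint angles; "joint_velocities": joint speeds; "effort": joint torques, N m; "tcp_pos": TCP position; "tool_rot": TCP orientation; "force": force on the tool from outside, world axes, zero at the start; "torque": the same for the moment, N m; "finger_gap": opening from 0.0 (shut) to 1.0 (fully open); "grasp_force": force on a finger pad.
Only numpy, scipy, OpenCV 4.12 (cv2) and the standard library are available. Lean on these libraries where they do the work, as an engineer would, in place of code of your own. Each camera call takes 0.05 s, during which the arm holds its last target. There are 200 camera calls.

TASK

Set the wire-grid polariser on the horn stage to 30 degrees for the next measurement: push its clamp lever round until the ring is free, push the ring's upright lever round until the pointer stands on the 30 degree mark (the first long mark to the left, seen from the robot, of the zero mark with the dot), then push the clamp lever back until it is fully closed. Push gently with the fingertips, keep off the fine wires of the grid, and leave everything else on the bench where it is.

Things in the scene. Friction and masses are not known exactly. Their poses are not given: they have to be found in the camera images.
- stage: Fixed grey polariser stage: base plate 190x200x10, four 61 mm posts, top plate 180 (x) x 190 (y) x 10 with its upper face at z 80 mm, brass horn between them. Origin: underside, on the ring's vertical axis. Its -x side is the front, +y its left as the robot sees it, z up. Plate screws stand 3 mm, nothing else on the plate is higher than the ring (92) but the two levers. Yaw within 0.3 rad.
- polariser_ring (a joint): Angle of the dark ring (128 mm outside, 98 inside, top at z 92 mm), rad, positive clockwise from above (lever and pointer go to the stage's left). 0: pointer on zero mark; +0.524: on the 30 degree mark asked for; stops at -1.08 and 1.08. Starts between -0.9 and -0.1. Turns with about 2 to 3 N at the knob once the clamp is free and stays where it is left; clamped it resists 20 to 30 N.
- ring_lever_knob: Upright black knob on the ring's lever, tapered, 11 to 15 mm across, from z 90 to 129 mm; origin on its axis at its underside. It stands 95 mm from the ring axis on a 7 mm round arm (z 92 to 99); at ring angle 0 it is 25 degrees to the right of the stage's front (-x), at angle a it is 25 degrees less a to the right. Push its side with the fingertips at z 100 mm or a little higher.
- pointer_tip (a point): Tip of the small white pointer that overhangs the ring's rim and drops to the scale, 72 mm from the axis, z 83 mm; 50 degrees to the left of the lever.
- mark_30 (a point): Inner end of the 30 degree mark on the plate, 68.5 mm from the axis, z 80 mm: the first long black mark left of (clockwise from) the zero mark. Long marks every 30 degrees, medium every 10, short every 5; pointer tip stands over it when set.
- mark_zero (a point): Inner end of the zero mark, a long black mark with a round dot beyond its outer end; 68.5 mm from the axis, 25 degrees to the left of the stage's front. The scale runs 60 degrees either way.
- clamp_lever (a joint): Angle of the clamp lever at the plate's left edge, rad, positive counter-clockwise from above. 0 (stop): fully closed, its screw presses a brass pad on the ring's rim; the lever then points to the stage's left rear, 40 degrees left of +x. The ring is free from about 0.63; open stop 1.45 (33 degrees past +y). Starts at 0 to 0.06. Moves with 3 to 5 N at its tip and stays where it is left.
- clamp_pivot (a point): Point on the clamp lever's vertical turning axis at the height of the lever's end, z 105 mm; in the stage frame x 23, y 85.5 mm. The hub is 21 mm across, 23 mm high on the plate. A wall stands behind the bench from x 0.70 m on: keep the gripper's body clear of it.
- clamp_tip (a point): Centre of the outer end of the black clamp lever, 46 mm from its pivot, z 105 mm; there the lever is a round bar 13 mm thick (z 99 to 112) ending 10 mm further out. Push its side.
- wire_grid: Grid of fine copper wires, 98 mm across, inside the ring at z 86 mm, turns with it; origin at its centre. Not to be touched.
- filter_board: Bystander: green test board with brass connectors, 40x84x11, loose in front of the stage; origin under its centre.
- load: Bystander: white coaxial load, 18x29x19, loose at the stage's front left; origin under its centre.
- adaptor: Bystander: white coaxial adaptor, 20x48x20, loose beside the stage's left; origin under its centre.
- torque_wrench: Bystander: wrench with orange handle, 22x160x17, loose near the robot; origin under its centre.
- mug: Bystander: green and white mug, 78x116x101, loose on the left of the bench; origin under its centre.

How it is judged:
By the outcome, as a careful person would: the job done as asked, in the order asked, and still so for the second after the job is handed in, with the robot touching nothing.
It also fails if it takes over 69 s, if anything falls off the work surface, if the arm or the gripper's body presses on something with over 40 N, if the wrist force passes 120 N, or if a joint passes its speed limit or range.

## Working session

There is one attempt and no reset: what is moved stays moved. The work goes in short steps, Python scripts to look and compute and a tool call to move; the robot and the scene stay as the last step left them, time stands still between calls to the robot, and variables do not carry over. Pictures are saved under pics/ and viewed, at most 10 in all, crops included, and the job is handed in when it is done.

Besides the shell and the picture viewer there is one more tool, called as name(argument=value, ...), one argument or row to a line, values as JSON. arm_command: Moves the arm, as the interface text tells. Its arguments: {"type":"object","properties":{"rows":{"type":"array"},"hand":{"type":"number"},"squeeze":{"type":"number"}},"required":["rows"]}

```bash
mkdir -p pics; cat > h.py <<'E'
import numpy as np,cv2
from workcell import ctrl
def K(m):
    f=210/np.tan(np.radians(m["vertical_fov"])/2)
    return np.array([[f,0,m["cx"]],[0,f,m["cy"]],[0,0,1.]])
def ray(cam,uv,z):
    m=ctrl.camera_model(cam);R=np.array(m["R"]);t=np.array(m["t"])
    p=cv2.undistortPoints(np.array([[uv]],float),K(m),np.array(m["distortion"]))[0,0]
    c=-R.T@t;d=R.T@np.array([p[0],p[1],1]);return c+d*(z-c[2])/d[2]
def proj(cam,X):
    m=ctrl.camera_model(cam);R=np.array(m["R"])
    return cv2.projectPoints(np.array(X,float).reshape(-1,3),cv2.Rodrigues(R)[0],np.array(m["t"],float),K(m),np.array(m["distortion"]))[0][:,0]
def save(img,n): cv2.imwrite("pics/"+n,img[:,:,::-1])
E
python3 - <<'E'
from h import *
s=ctrl.observe();print(s["time"],s["tcp_pos"],s["tool_rot"],s["finger_gap"])
a=ctrl.snapshot("top");b=ctrl.snapshot("scene")
save(a,"top0.png");save(b,"scene0.png")
for c in("top","scene"):
  m=ctrl.camera_model(c);print(c,-np.array(m["R"]).T@m["t"],m["vertical_fov"])
  for n,z in(("wire_grid",.086),("polariser_ring",.092),("ring_lever_knob",.11),("pointer_tip",.083),("mark_30",.08),("mark_zero",.08),("clamp_lever",.105),("clamp_pivot",.105),("clamp_tip",.105),("stage",.08)):
    for r in ctrl.recognise(c,n)[:2]: print(c,n,round(r["confidence"],2),np.round(r["bbox"],1),ray(c,r["bbox"][:2],z).round(4))
E
```

```text
0.0 [ 0.20671804 -0.61566628  0.21839122] [-3.13976143e+00 -3.00417320e-04  3.23771675e-01] 0.9977246514105592
top [0.4018111  0.17962015 1.18407157] 42.53452640782549
top polariser_ring 0.91 [379.9 193.4  85.1  60. ] [ 0.5256 -0.0352  0.092 ]
top polariser_ring 0.56 [388.4 258.9  37.2  27.5] [ 0.392  -0.0536  0.092 ]
top ring_lever_knob 0.42 [359.9 195.7 117.5 108.7] [0.518  0.0089 0.11  ]
top mark_30 0.74 [361.3 193.8 114.8 108.3] [0.5252 0.0013 0.08  ]
top mark_zero 0.68 [365.5 195.1 114.6 104.7] [ 0.5227 -0.0075  0.08  ]
top clamp_lever 0.69 [319.1 181.8  25.9  25.3] [0.5449 0.0912 0.105 ]
top clamp_lever 0.49 [361.4 196.  114.1 100.4] [0.518  0.0051 0.105 ]
top clamp_pivot 0.7 [301.8 227.1  18.8  14.2] [0.4527 0.1246 0.105 ]
top clamp_pivot 0.68 [361.1 192.5 116.9 108.6] [0.5251 0.0057 0.105 ]
top clamp_tip 0.81 [318.2 182.6  24.7  18.6] [0.5432 0.093  0.105 ]
top stage 0.96 [361.6 194.7 118.8 106.3] [0.5234 0.0006 0.08  ]
scene [-0.19125103  0.6206083   0.7964242 ] 44.69606176418784
scene polariser_ring 0.77 [327.9 179.6  64.9  43.4] [ 0.5251 -0.0171  0.092 ]
scene polariser_ring 0.58 [321.6 202.8 119.7  91. ] [0.4666 0.0481 0.092 ]
scene ring_lever_knob 0.55 [359.4 162.1   9.9  13.7] [ 0.5186 -0.1063  0.11  ]
scene pointer_tip 0.62 [326.3 177.6  62.   45.7] [ 0.5426 -0.0271  0.083 ]
scene pointer_tip 0.48 [342.9 250.8  13.5   9.8] [0.3319 0.1002 0.083 ]
scene mark_30 0.91 [323.  203.6 116.7  94.3] [0.4738 0.0375 0.08  ]
scene mark_30 0.48 [283.2 192.1  25.4  16.3] [0.558  0.0863 0.08  ]
scene mark_zero 0.75 [323.4 201.  113.2  95.8] [0.4805 0.031  0.08  ]
scene clamp_lever 0.62 [283.4 191.3  28.8  13.6] [0.534  0.1029 0.105 ]
scene clamp_pivot 0.86 [323.4 205.2 111.1  97.7] [0.4459 0.0605 0.105 ]
scene clamp_tip 0.58 [283.9 191.1  27.4  13.1] [0.5339 0.1016 0.105 ]
scene stage 0.89 [324.8 200.8 116.3  99.9] [0.4793 0.028  0.08  ]
```

View pics/top0.png

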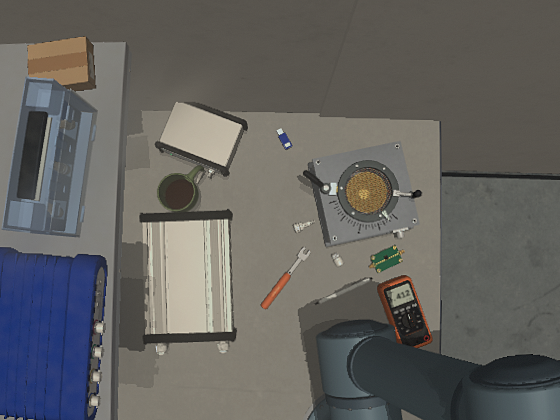

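View pics/scene0.png

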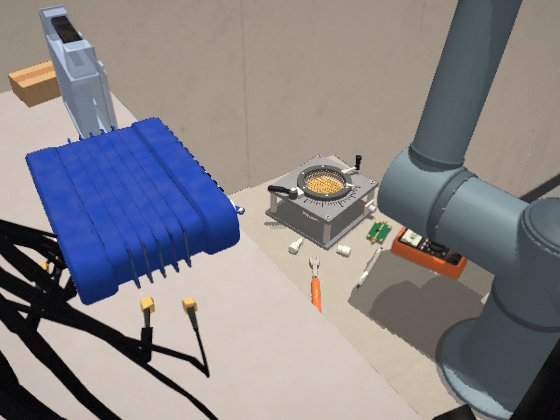

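arm_command(
  rows=[2,-3,-4,0,0,0,5,-7,-8,0,0,0,8,-11,-12,0,0,0,11,-15,-16,0,0,0,14,-19,-18,0,0,0,17,-23,-18,0,0,0,20,-27,-18,0,0,0,23,-31,-18,0,0,0,26,-35,-18,0,0,0,29,-38,-18,0,0,0],
  hand=-1,
  squeeze=5,
)

```text
time: 2.1
tcp_pos: [0.347, -0.1957, 0.3995]
tool_rot: [3.14, -0.001, 0.323]
force: [1.4, -0.2, 0.8]
finger_gap: 0.185
grasp_force: 0.0
```

```bash
python3 - <<'E'
from h import *
s=ctrl.observe();print(s["time"],s["tcp_pos"],s["tool_rot"],s["finger_gap"],s["joint_positions"])
m=ctrl.camera_model("wrist");print("wrist",-np.array(m["R"]).T@m["t"],m["vertical_fov"],np.round(m["R"],2))
print(proj("wrist",[.52,.01,.08]))
E
```

```text
2.1 [ 0.34698851 -0.19573712  0.39949089] [ 3.14006925e+00 -8.66583655e-04  3.22678464e-01] 0.18494978838129528 [-8.00233777e-01 -4.71504252e-01  1.89494282e+00  1.22683543e-04
  1.71640566e+00  4.47902653e-01]
wrist [ 0.40992069 -0.17451454  0.56471271] 65.5141956361435 [[ 0.32 -0.95  0.  ]
 [-0.92 -0.31  0.23]
 [-0.22 -0.08 -0.97]]
[[178.27256355   8.76110801]]
```

arm_command(
  rows=[4,-3,0,0,0,0,8,-5,1,0,0,0,12,-7,2,0,0,0,16,-10,3,0,0,0.05,20,-12,4,0,0,0.1,20,-12,4,0,0,0.15,20,-12,4,0,0,0.15,20,-12,4,0,0,0.15],
)

```text
time: 2.9
tcp_pos: [0.4983, -0.0204, 0.3593]
tool_rot: [3.141, -0.0, 0.175]
force: [-0.3, 0.4, 0.5]
finger_gap: 0.002
grasp_force: 0.0
```

```bash
python3 - <<'E'
from h import *
s=ctrl.observe();print(s["time"],s["tcp_pos"],s["tool_rot"])
a=ctrl.snapshot("wrist");save(a,"w1.png")
for n,z in(("wire_grid",.086),("polariser_ring",.092),("ring_lever_knob",.11),("pointer_tip",.083),("mark_30",.08),("mark_zero",.08),("clamp_lever",.105),("clamp_pivot",.105),("clamp_tip",.105),("stage",.08)):
    for r in ctrl.recognise("wrist",n)[:2]: print(n,round(r["confidence"],2),np.round(r["bbox"],1),ray("wrist",r["bbox"][:2],z).round(4))
E
```

```text
2.9 [ 0.49830506 -0.02039842  0.35925674] [ 3.14129694e+00 -3.83884786e-04  1.74589825e-01]
wire_grid 0.71 [270.9 162.8  -4.1   4.2] [ 0.5164 -0.0049  0.086 ]
wire_grid 0.58 [199.9 127.8  45.2  34.1] [0.546 0.095 0.086]
polariser_ring 0.31 [281.1 125.5  27.6   3.5] [ 0.5669 -0.0101  0.092 ]
polariser_ring 0.25 [268.6 151.2 183.9 142.3] [5.315e-01 4.000e-04 9.200e-02]
ring_lever_knob 0.54 [351.9 173.1  17.3  12.7] [ 0.5239 -0.1096  0.11  ]
ring_lever_knob 0.47 [267.5 150.4 179.3 142.2] [0.5336 0.0016 0.11  ]
pointer_tip 0.87 [296.2 153.1 131.2 103.8] [ 0.5347 -0.0361  0.083 ]
pointer_tip 0.74 [164.  239.8  69.4  63.9] [0.3809 0.129  0.083 ]
mark_30 0.62 [267.6 148.2 187.3 137.7] [0.5343 0.0029 0.08  ]
mark_zero 0.85 [266.4 150.6 180.7 142.3] [0.5309 0.0041 0.08  ]
clamp_lever 0.93 [199.6 129.6  43.7  37.3] [0.5444 0.0909 0.105 ]
clamp_pivot 0.68 [268.  151.7 183.6 144. ] [0.5317 0.0013 0.105 ]
clamp_tip 0.96 [196.3 128.7  44.5  38.6] [0.5448 0.0953 0.105 ]
stage 0.91 [269.2 148.6 180.9 144.3] [0.5341 0.0012 0.08  ]
```

View pics/w1.png

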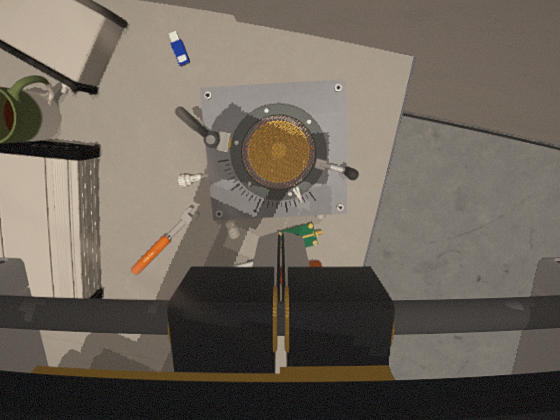

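```bash
cat >> h.py <<'E'
def bev(img,cam,c,half=.12,z=.08,px=600):
    # column -> -y world, row -> -x world
    g=(np.arange(px)+.5)/px*2*half-half
    Y,X=np.meshgrid(c[1]-g,c[0]-g)
    P=np.stack([X.ravel(),Y.ravel(),np.full(X.size,z)],1)
    uv=proj(cam,P).astype(np.float32).reshape(px,px,2)
    return cv2.remap(img,uv,None,cv2.INTER_CUBIC)
E
python3 - <<'E'
from h import *
a=cv2.imread("pics/w1.png")[:,:,::-1]
save(bev(a,"wrist",(.53,.0)),"b1.png")
for uv in((208,95),(338,88),(341,208),(220,214)):print(ray("wrist",uv,.083).round(4))
E
```

```text
[0.5891 0.0911 0.083 ]
[ 0.6266 -0.0735  0.083 ]
[ 0.4709 -0.111   0.083 ]
[0.4332 0.0542 0.083 ]
```

View pics/b1.png

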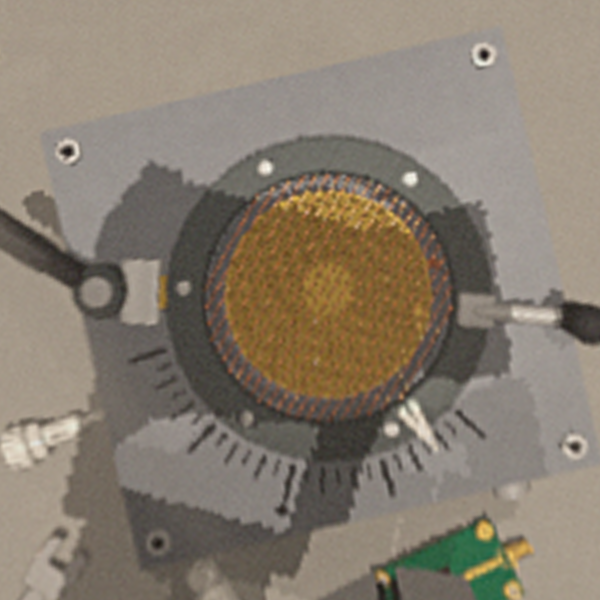

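```bash
cat >> h.py <<'E'
from scipy.spatial.transform import Rotation as Ro
A=np.array([.530,-.010]);YAW=.224
c_,s_=np.cos(YAW),np.sin(YAW)
PIV=A+np.array([c_*.023-s_*.0855,s_*.023+c_*.0855])
u=lambda h:np.array([np.cos(h),np.sin(h)])
def rows(wps):
    s=ctrl.observe();R0=Ro.from_euler("xyz",s["tool_rot"]);out=[]
    for x,y,z,yaw in wps:
        d=R0.inv().apply(np.array([x,y,z])-s["tcp_pos"])*100
        r=(R0.inv()*Ro.from_euler("xyz",[np.pi,0,yaw])).as_rotvec()
        out+=[round(v,2) for v in d]+[0,0,round(r[2],2)]
    print(s["time"],np.round(s["force"],1));print(out)
def clamp_open(th,gap): # finger pose on the cw side of the lever
    h=YAW+np.radians(40)+th
    return PIV+.044*u(h)+gap*u(h-np.pi/2)
def clamp_close(th,gap):
    h=YAW+np.radians(40)+th
    return PIV+.044*u(h)+gap*u(h+np.pi/2)
E
python3 - <<'E'
from h import *
p=clamp_open(0,.031);print(p)
rows([(*p,.2,-.26),(*p,.112,-.26)])
E
```

```text
[0.58471818 0.09480836]
3.45 [-0.4  0.7 -0.6]
[np.float64(10.5), np.float64(-9.85), np.float64(15.9), 0, 0, np.float64(0.43), np.float64(10.5), np.float64(-9.85), np.float64(24.7), 0, 0, np.float64(0.43)]
```

arm_command(
  rows=[3,-3,3,0,0,0.1,6,-6,7,0,0,0.2,9,-9,11,0,0,0.3,10.5,-9.9,15,0,0,0.43,10.5,-9.9,17,0,0,0.43,10.5,-9.9,19,0,0,0.43,10.5,-9.9,21,0,0,0.43,10.5,-9.9,23,0,0,0.43,10.5,-9.9,24.7,0,0,0.43,10.5,-9.9,24.7,0,0,0.43],
)

```text
time: 4.45
tcp_pos: [0.5827, 0.0955, 0.1091]
tool_rot: [3.14, 0.005, -0.256]
force: [-0.0, 0.1, 0.5]
finger_gap: 0.006
grasp_force: 0.0
```

```bash
python3 - <<'E'
from h import *
s=ctrl.observe();print(s["tcp_pos"],s["tool_rot"])
a=ctrl.snapshot("wrist");save(a,"w2.png")
rows([(*clamp_open(0,g),.112,-.26) for g in (.024,.018)]+[(*clamp_open(t,.018),.112,-.26) for t in np.arange(.1,1.16,.1)])
E
```

```text
[0.58269192 0.09550544 0.10907553] [ 3.1403693   0.00547654 -0.2562251 ]
4.5 [0.1 1.3 0.1]
[np.float64(-0.54), np.float64(-0.22), np.float64(-0.11), 0, 0, np.float64(0.0), np.float64(-1.1), np.float64(-0.45), np.float64(-0.11), 0, 0, np.float64(0.0), np.float64(-1.45), np.float64(-0.77), np.float64(-0.11), 0, 0, np.float64(0.0), np.float64(-1.84), np.float64(-1.05), np.float64(-0.11), 0, 0, np.float64(0.0), np.float64(-2.25), np.float64(-1.29), np.float64(-0.11), 0, 0, np.float64(0.0), np.float64(-2.68), np.float64(-1.49), np.float64(-0.11), 0, 0, np.float64(0.0), np.float64(-3.13), np.float64(-1.64), np.float64(-0.11), 0, 0, np.float64(0.0), np.float64(-3.59), np.float64(-1.75), np.float64(-0.11), 0, 0, np.float64(0.0), np.float64(-4.06), np.float64(-1.81), np.float64(-0.11), 0, 0, np.float64(0.0), np.float64(-4.54), np.float64(-1.83), np.float64(-0.1), 0, 0, np.float64(0.0), np.float64(-5.01), np.float64(-1.8), np.float64(-0.1), 0, 0, np.float64(0.0), np.float64(-5.48), np.float64(-1.72), np.float64(-0.1), 0, 0, np.float64(0.0), np.float64(-5.94), np.float64(-1.59), np.float64(-0.1), 0, 0, np.float64(0.0)]
```

View pics/w2.png

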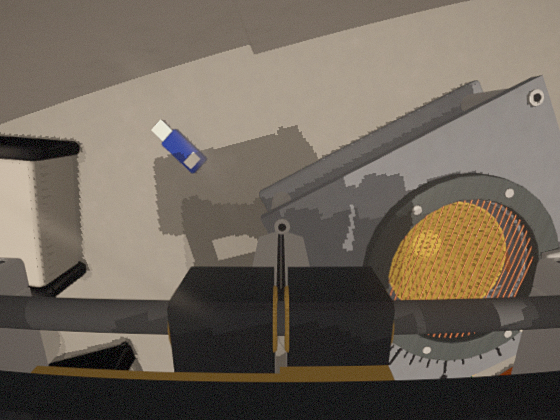

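arm_command(
  rows=[-0.5,-0.2,-0.1,0,0,0,-1.1,-0.45,-0.1,0,0,0,-1.5,-0.8,-0.1,0,0,0,-1.85,-1.05,-0.1,0,0,0,-2.25,-1.3,-0.1,0,0,0,-2.7,-1.5,-0.1,0,0,0,-3.1,-1.6,-0.1,0,0,0,-3.6,-1.75,-0.1,0,0,0,-4.1,-1.8,-0.1,0,0,0,-4.1,-1.8,-0.1,0,0,0],
)

```text
time: 5.5
tcp_pos: [0.5491, 0.1239, 0.1131]
tool_rot: [-3.141, 0.0, -0.256]
force: [0.4, -0.1, 2.3]
finger_gap: 0.005
grasp_force: 0.9
```

```bash
python3 - <<'E'
from h import *
s=ctrl.observe();print(s["tcp_pos"],s["tool_rot"],s["force"])
rows([(*clamp_open(t,.018),.112,-.26) for t in np.arange(.7,1.26,.1)])
E
```

```text
[0.54905912 0.12390092 0.11306103] [-3.14055133e+00  4.89167086e-04 -2.56303422e-01] [ 0.4264793  -0.13264581  2.29446525]
5.5 [ 0.4 -0.1  2.3]
[np.float64(0.02), np.float64(0.05), np.float64(0.11), 0, 0, np.float64(0.0), np.float64(-0.45), np.float64(0.04), np.float64(0.11), 0, 0, np.float64(0.0), np.float64(-0.93), np.float64(0.07), np.float64(0.11), 0, 0, np.float64(0.0), np.float64(-1.39), np.float64(0.15), np.float64(0.11), 0, 0, np.float64(0.0), np.float64(-1.85), np.float64(0.28), np.float64(0.11), 0, 0, np.float64(0.0), np.float64(-2.3), np.float64(0.45), np.float64(0.11), 0, 0, np.float64(0.0)]
```

arm_command(
  rows=[-0.5,0.05,0.05,0,0,0,-0.9,0.1,0.05,0,0,0,-1.4,0.15,0.05,0,0,0,-1.85,0.3,0.05,0,0,0],
)

```text
time: 5.9
tcp_pos: [0.5308, 0.1252, 0.1127]
tool_rot: [-3.141, -0.001, -0.256]
force: [3.6, -1.5, 2.4]
finger_gap: 0.0
grasp_force: 1.9
```

```bash
python3 - <<'E'
from h import *
s=ctrl.observe();print(s["tcp_pos"],s["tool_rot"],s["force"])
a=ctrl.snapshot("top");save(cv2.resize(a[130:260,270:450],None,fx=4,fy=4),"t2.png")
E
```

```text
[0.53081764 0.12517032 0.11270101] [-3.14115568e+00 -7.22137585e-04 -2.56210957e-01] [ 3.56342247 -1.4883694   2.3651973 ]
```

View pics/t2.png

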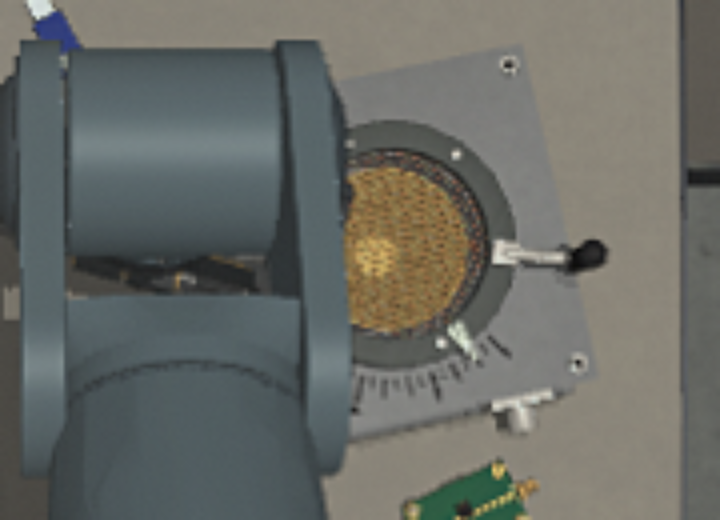

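```bash
cat >> h.py <<'E'
def knob(a,gap): # finger on the ccw side
    h=YAW+np.pi+np.radians(25)-a
    return A+.095*u(h)+gap*u(h+np.pi/2)
kyaw=lambda a:YAW+np.pi+np.radians(25)-a-np.pi
E
python3 - <<'E'
from h import *
print(knob(-.84,.036),kyaw(-.84))
s=ctrl.observe()
rows([(.542,.122,.114,-.256),(.542,.122,.2,-.256),(*knob(-.84,.036),.2,kyaw(-.84))])
E
```

```text
[ 0.55922212 -0.10729886] 1.5003323129985828
5.95 [2.8 0.6 2.5]
[np.float64(1.27), np.float64(0.02), np.float64(-0.16), 0, 0, np.float64(-0.0), np.float64(1.26), np.float64(0.02), np.float64(-8.76), 0, 0, np.float64(-0.0), np.float64(8.74), np.float64(21.76), np.float64(-8.78), 0, 0, np.float64(-1.76)]
```

arm_command(
  rows=[0.6,0,0,0,0,0,1.3,0,-2,0,0,0,1.3,0,-5.5,0,0,0,1.5,0.5,-9,0,0,-0.14,2.5,4,-12,0,0,-0.28,3.5,7.5,-14,0,0,-0.42,4.5,11,-14,0,0,-0.56,6,14,-14,0,0,-0.7,7,17,-14,0,0,-0.84,8,19,-14,0,0,-0.98],
)

```text
time: 6.95
tcp_pos: [0.5592, -0.0804, 0.2512]
tool_rot: [-3.138, 0.002, 0.728]
force: [0.3, 0.8, 0.5]
finger_gap: 0.004
grasp_force: 0.0
```

```bash
python3 - <<'E'
from h import *
s=ctrl.observe();print(s["tcp_pos"],s["tool_rot"])
a=ctrl.snapshot("top");save(cv2.resize(a[130:260,270:450],None,fx=4,fy=4),"t3.png")
k=knob(-.84,.036)
rows([(*k,.2,kyaw(-.84)),(*k,.116,kyaw(-.84))])
E
```

```text
[ 0.55916391 -0.08040914  0.25117761] [-3.13770337e+00  1.62034227e-03  7.28063545e-01]
7.0 [-0.9 -3.  -0.1]
[np.float64(-1.66), np.float64(1.8), np.float64(5.11), 0, 0, np.float64(-0.77), np.float64(-1.64), np.float64(1.82), np.float64(13.51), 0, 0, np.float64(-0.77)]
```

View pics/t3.png

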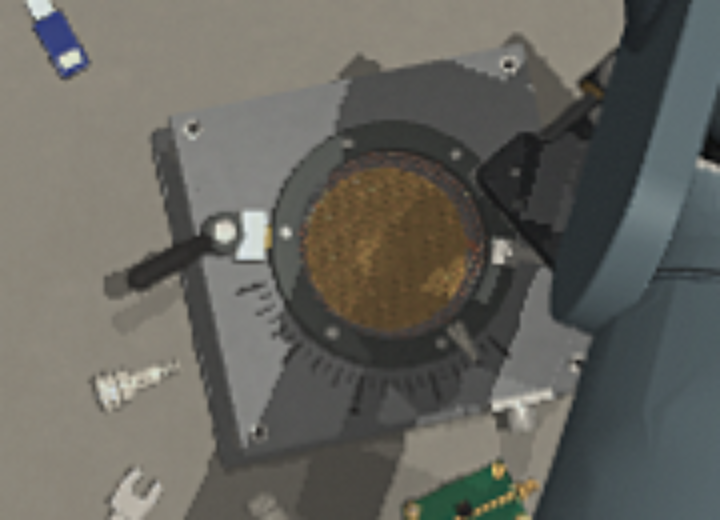

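arm_command(
  rows=[-0.8,0.9,2,0,0,-0.14,-1.65,1.8,3,0,0,-0.28,-1.65,1.8,4,0,0,-0.42,-1.65,1.8,5,0,0,-0.56,-1.65,1.8,5,0,0,-0.7,-1.65,1.8,7,0,0,-0.77,-1.65,1.8,10,0,0,-0.77,-1.65,1.8,12.5,0,0,-0.77,-1.65,1.8,13.5,0,0,-0.77,-1.65,1.8,13.5,0,0,-0.77],
)

```text
time: 8.0
tcp_pos: [0.5582, -0.1024, 0.1153]
tool_rot: [-3.137, -0.002, 1.493]
force: [0.3, 0.9, -0.3]
finger_gap: 0.005
grasp_force: 0.0
```

```bash
python3 - <<'E'
from h import *
s=ctrl.observe();print(s["tcp_pos"],s["tool_rot"],s["force"])
rows([(*knob(-.84,g),.116,kyaw(-.84)) for g in(.025,.019)]+[(*knob(a,.019),.116,kyaw(a)) for a in np.arange(-.75,-.1,.09)])
E
```

```text
[ 0.55816032 -0.10242078  0.1152944 ] [-3.13657601e+00 -1.94020759e-03  1.49319499e+00] [ 0.2665582   0.91187038 -0.29586502]
8.0 [ 0.3  0.9 -0.3]
[np.float64(-0.49), np.float64(-0.96), np.float64(-0.07), 0, 0, np.float64(-0.01), np.float64(-0.49), np.float64(-1.56), np.float64(-0.06), 0, 0, np.float64(-0.01), np.float64(-0.63), np.float64(-2.42), np.float64(-0.06), 0, 0, np.float64(0.08), np.float64(-0.69), np.float64(-3.29), np.float64(-0.06), 0, 0, np.float64(0.17), np.float64(-0.67), np.float64(-4.16), np.float64(-0.05), 0, 0, np.float64(0.26), np.float64(-0.58), np.float64(-5.02), np.float64(-0.05), 0, 0, np.float64(0.35), np.float64(-0.4), np.float64(-5.88), np.float64(-0.04), 0, 0, np.float64(0.44), np.float64(-0.15), np.float64(-6.71), np.float64(-0.04), 0, 0, np.float64(0.53), np.float64(0.17), np.float64(-7.52), np.float64(-0.03), 0, 0, np.float64(0.62), np.float64(0.57), np.float64(-8.3), np.float64(-0.03), 0, 0, np.float64(0.71)]
```

arm_command(
  rows=[-0.5,-0.6,-0.1,0,0,0,-0.5,-1.1,-0.1,0,0,0,-0.5,-1.6,-0.1,0,0,0,-0.55,-2,-0.1,0,0,0.04,-0.65,-2.5,-0.1,0,0,0.09,-0.68,-3,-0.1,0,0,0.14,-0.69,-3.5,-0.1,0,0,0.19,-0.67,-4.1,-0.1,0,0,0.25,-0.63,-4.6,-0.1,0,0,0.3,-0.58,-5,-0.1,0,0,0.35],
)

```text
time: 9.0
tcp_pos: [0.5103, -0.1059, 0.12]
tool_rot: [3.137, -0.0, 1.141]
force: [2.9, -1.5, 0.2]
finger_gap: 0.008
grasp_force: 1.2
```

```bash
python3 - <<'E'
from h import *
s=ctrl.observe();print(s["tcp_pos"],s["tool_rot"],s["force"])
t=s["tcp_pos"][:2]
print([ (round(a,2),np.round(knob(a,.019)-t,4)) for a in(-.6,-.5,-.4)])
rows([(*knob(a,.019),.116,kyaw(a)) for a in np.arange(-.45,.1,.06)])
E
```

```text
[ 0.51027493 -0.10592044  0.12001746] [ 3.13719228e+00 -2.21258105e-04  1.14123185e+00] [ 2.89227219 -1.4998046   0.15954361]
[(-0.6, array([ 0.0088, -0.0003])), (-0.5, array([-0.0008,  0.0012])), (-0.4, array([-0.0101,  0.0037]))]
9.0 [ 2.9 -1.5  0.2]
[np.float64(-0.01), np.float64(-0.6), np.float64(0.4), 0, 0, np.float64(0.03), np.float64(-0.09), np.float64(-1.17), np.float64(0.4), 0, 0, np.float64(0.09), np.float64(-0.14), np.float64(-1.75), np.float64(0.39), 0, 0, np.float64(0.15), np.float64(-0.15), np.float64(-2.33), np.float64(0.39), 0, 0, np.float64(0.21), np.float64(-0.12), np.float64(-2.91), np.float64(0.39), 0, 0, np.float64(0.27), np.float64(-0.06), np.float64(-3.49), np.float64(0.39), 0, 0, np.float64(0.33), np.float64(0.03), np.float64(-4.07), np.float64(0.38), 0, 0, np.float64(0.39), np.float64(0.16), np.float64(-4.63), np.float64(0.38), 0, 0, np.float64(0.45), np.float64(0.33), np.float64(-5.19), np.float64(0.38), 0, 0, np.float64(0.51), np.float64(0.52), np.float64(-5.74), np.float64(0.38), 0, 0, np.float64(0.57)]
```

arm_command(
  rows=[0,-0.6,0.3,0,0,0.03,-0.1,-1.2,0.3,0,0,0.09,-0.14,-1.75,0.3,0,0,0.15,-0.15,-2.3,0.3,0,0,0.21,-0.12,-2.9,0.3,0,0,0.27,-0.06,-3.5,0.3,0,0,0.33,0.03,-4.1,0.3,0,0,0.39,0.16,-4.6,0.3,0,0,0.45,0.33,-5.2,0.3,0,0,0.51,0.52,-5.7,0.3,0,0,0.57],
)

```text
time: 10.0
tcp_pos: [0.4607, -0.0775, 0.117]
tool_rot: [3.138, -0.003, 0.571]
force: [2.3, -1.2, -0.1]
finger_gap: 0.005
grasp_force: 1.2
```

```bash
python3 - <<'E'
from h import *
s=ctrl.observe();print(s["tcp_pos"],s["tool_rot"],s["force"])
t=s["tcp_pos"][:2]
print([ (round(a,2),np.round(knob(a,.019)-t,4)) for a in(-.0,.1,.2)])
rows([(*knob(a,.019),.116,kyaw(a)) for a in np.arange(.1,.48,.04)])
E
```

```text
[ 0.46073696 -0.07754466  0.11700016] [ 3.13759983e+00 -2.81328206e-03  5.70795713e-01] [ 2.26621918 -1.212195   -0.14581444]
[(-0.0, array([ 0.0059, -0.0057])), (0.1, array([-0.0011,  0.001 ])), (0.2, array([-0.0074,  0.0083]))]
10.0 [ 2.3 -1.2 -0.1]
[np.float64(-0.04), np.float64(-0.14), np.float64(0.1), 0, 0, np.float64(0.01), np.float64(-0.11), np.float64(-0.52), np.float64(0.1), 0, 0, np.float64(0.05), np.float64(-0.16), np.float64(-0.91), np.float64(0.1), 0, 0, np.float64(0.09), np.float64(-0.19), np.float64(-1.29), np.float64(0.09), 0, 0, np.float64(0.13), np.float64(-0.21), np.float64(-1.68), np.float64(0.09), 0, 0, np.float64(0.17), np.float64(-0.21), np.float64(-2.07), np.float64(0.09), 0, 0, np.float64(0.21), np.float64(-0.2), np.float64(-2.46), np.float64(0.09), 0, 0, np.float64(0.25), np.float64(-0.17), np.float64(-2.84), np.float64(0.09), 0, 0, np.float64(0.29), np.float64(-0.13), np.float64(-3.23), np.float64(0.09), 0, 0, np.float64(0.33), np.float64(-0.07), np.float64(-3.61), np.float64(0.09), 0, 0, np.float64(0.37)]
```

arm_command(
  rows=[-0.1,-0.3,0.1,0,0,0.03,-0.15,-0.7,0.1,0,0,0.07,-0.18,-1.1,0.1,0,0,0.11,-0.2,-1.5,0.1,0,0,0.15,-0.2,-1.9,0.1,0,0,0.19,-0.2,-2.2,0.1,0,0,0.22,-0.18,-2.5,0.1,0,0,0.25,-0.17,-2.8,0.1,0,0,0.29,-0.17,-2.8,0.1,0,0,0.29],
)

```text
time: 10.9
tcp_pos: [0.4438, -0.0549, 0.1158]
tool_rot: [3.139, -0.003, 0.284]
force: [0.4, -1.2, 1.8]
finger_gap: 0.0
grasp_force: 0.8
```

```bash
python3 - <<'E'
from h import *
s=ctrl.observe();print(s["time"],s["tcp_pos"],s["tool_rot"],s["force"])
t=s["tcp_pos"][:2]
print([ (round(a,2),np.round(knob(a,.019)-t,4)) for a in(.35,.4,.45)])
w=ctrl.snapshot("wrist");b=bev(w,"wrist",(.48,0),half=.09)
tp=ctrl.snapshot("top");b2=bev(tp,"top",(.49,0),half=.08)
save(cv2.resize(np.hstack([b,b2]),None,fx=.66,fy=.66),"b2.png")
E
```

```text
10.9 [ 0.44383645 -0.05486664  0.11575135] [ 3.13920369e+00 -2.63685480e-03  2.83791964e-01] [ 0.35505743 -1.15642243  1.78388741]
[(0.35, array([ 0.0015, -0.0022])), (0.4, array([-0.0007,  0.0021])), (0.45, array([-0.0028,  0.0065]))]
```

View pics/b2.png

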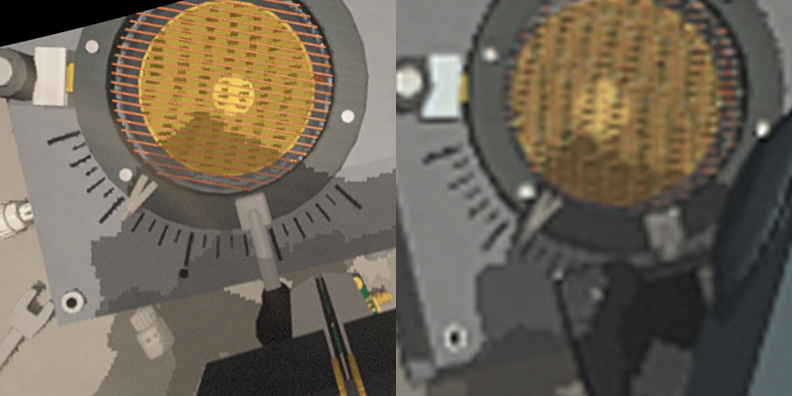

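```bash
cat >> h.py <<'E'
def polar(img,cam,z,r0,r1,d0=-5,d1=65,pd=10,pr=12):
    # columns: ring angle in degrees that puts the pointer there; rows: radius r1 (top) to r0, mm
    D,Rr=np.meshgrid(d0+np.arange(int((d1-d0)*pd))/pd, r1-np.arange(int((r1-r0)*pr))/pr)
    h=YAW+np.pi-np.radians(25)-np.radians(D)
    P=np.stack([A[0]+Rr*.001*np.cos(h),A[1]+Rr*.001*np.sin(h),np.full(D.shape,z)],-1).reshape(-1,3)
    return cv2.remap(img,proj(cam,P).astype(np.float32).reshape(*D.shape,2),None,cv2.INTER_CUBIC)
E
python3 - <<'E'
from h import *
w=ctrl.snapshot("wrist");np.save("w3.npy",w)
p=polar(w,"wrist",.081,55,80)
q=polar(w,"wrist",.0955,64,92,d0=-55,d1=15)   # lever is 50 deg less: column = ring angle-50
save(np.vstack([p,q[::2]]),"p3.png")
E
```

```text
(no output)
```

View pics/p3.png

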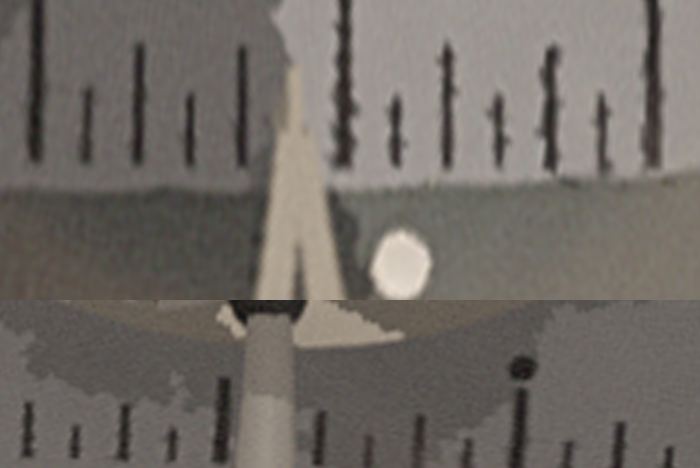

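```bash
cat >> h.py <<'E'
from scipy.optimize import least_squares
def world(col,row,d0,r1,pd=10,pr=12):
    h=YAW+np.pi-np.radians(25)-np.radians(d0+col/pd);return A+.001*(r1-row/pr)*u(h)
def replane(cam,p,z0,z1): # same pixel, other height
    return ray(cam,proj(cam,[*p,z0])[0],z1)[:2]
def fit(marks):
    f=lambda v:np.ravel([v[:2]+.0685*u(np.pi+v[2]-np.radians(25+d))-m for d,m in marks])
    r=least_squares(f,[*A,YAW],x_scale=[.01,.01,.1]);print("fit",r.x,np.abs(r.fun).max());return r.x
def head(v,p): return np.degrees(np.pi+v[2]-np.radians(25)-np.arctan2(*(p-v[:2])[::-1]))%360
E
python3 - <<'E'
from h import *
M=[(d,replane("wrist",world(c,r,-5,80),.081,.08)) for d,c,r in((0,36,163),(30,344,167),(60,652,167))]
v=fit(M)
print("tip",head(v,replane("wrist",world(292,70,-5,80),.081,.083)), head(v,replane("wrist",world(291,100,-5,80),.081,.085)))
for c,r in((270,30),(267,150)): print("arm",head(v,world(c,r,-55,92))+50-360)
s=ctrl.observe();t=s["tcp_pos"][:2];print(s["tcp_pos"],s["tool_rot"],s["force"])
rows([(*(t+knob(.375+d,.019)-knob(.375,.019)),.116,.284-d) for d in(.03,.06,.08)])
E
```

```text
fit [ 0.53147945 -0.01151763  0.23013189] 0.00013576791638678087
tip 24.549766657265764 24.17805065031506
arm 23.530968930554423
arm 23.381343372071285
[ 0.443538   -0.05488604  0.11521028] [ 3.14013718e+00 -1.24180073e-03  2.84407026e-01] [ 0.76737236 -2.87011191  1.54909309]
11.05 [ 0.8 -2.9  1.5]
[np.float64(-0.05), np.float64(-0.29), np.float64(-0.08), 0, 0, np.float64(0.03), np.float64(-0.1), np.float64(-0.57), np.float64(-0.08), 0, 0, np.float64(0.06), np.float64(-0.12), np.float64(-0.77), np.float64(-0.08), 0, 0, np.float64(0.08)]
```

```bash
cat >> h.py <<'E'
def measure(w,v,cam="wrist"):
    global A,YAW
    A=np.array(v[:2]);YAW=v[2]
    def com(x,d):x=np.clip(x,0,None);return (x*d).sum()/x.sum()
    d=-5+np.arange(700)/10
    g=polar(w,cam,.08,69,71).astype(float).mean(2).mean(0);g=cv2.GaussianBlur(g[None],(0,0),40)[0]-g
    mk=[]
    for k in(0,5,10,15,20,25,30,35,40,45,50,55,60):
        i=(abs(d-k)<1.8);x=g[i]-np.median(g[i]);mk.append(round(com(x-x.max()*.3,d[i]),2) if x.max()>8 else None)
    tip=[]
    for r,z in((71,.0835),(69.5,.084),(68,.085)):
        p=polar(w,cam,z,r-.5,r+.5).astype(float).mean(0);c=p[:,0]-p[:,2];c-=np.median(c);tip.append((round(com(c-c.max()*.5,d),2),round(c.max(),1)))
    q=polar(w,cam,.0955,72,82,d0=-60,d1=10).astype(float);
    print("marks",mk,"tip",tip)
E
python3 - <<'E'
from h import *
measure(np.load("w3.npy"),[.53148,-.01152,.23013])
E
```

```text
marks [np.float64(-0.07), np.float64(4.93), np.float64(9.96), np.float64(15.0), np.float64(20.05), np.float64(23.36), np.float64(30.0), np.float64(34.98), np.float64(39.98), np.float64(45.05), np.float64(50.05), np.float64(54.99), np.float64(59.88)] tip [(np.float64(24.45), np.float64(21.0)), (np.float64(24.7), np.float64(20.9)), (np.float64(24.5), np.float64(20.7))]
```

arm_command(
  rows=[-0.02,-0.15,0,0,0,0.01,-0.05,-0.3,0,0,0,0.03,-0.07,-0.45,0,0,0,0.05,-0.1,-0.6,0,0,0,0.06,-0.12,-0.75,0,0,0,0.08,-0.12,-0.75,0,0,0,0.08],
)

```text
time: 11.65
tcp_pos: [0.4396, -0.0473, 0.1143]
tool_rot: [-3.141, 0.0, 0.203]
force: [0.8, -0.9, 0.8]
finger_gap: 0.003
grasp_force: 0.8
```

```bash
python3 - <<'E'
from h import *
s=ctrl.observe();print(s["time"],s["tcp_pos"],s["tool_rot"],s["force"])
measure(ctrl.snapshot("wrist"),[.53148,-.01152,.23013])
E
```

```text
11.65 [ 0.4396281  -0.04726964  0.11431019] [-3.14120824e+00  2.55283083e-04  2.03430895e-01] [ 0.80639758 -0.86156387  0.77932068]
marks [np.float64(0.1), np.float64(5.02), np.float64(10.0), np.float64(15.01), np.float64(20.02), np.float64(25.04), np.float64(28.28), np.float64(35.04), np.float64(39.98), np.float64(45.07), np.float64(50.06), np.float64(55.08), np.float64(60.01)] tip [(np.float64(29.26), np.float64(19.8)), (np.float64(29.59), np.float64(20.5)), (np.float64(29.49), np.float64(21.5))]
```

arm_command(
  rows=[0,-0.05,0,0,0,0,0,-0.09,0,0,0,0,0,-0.09,0,0,0,0],
)

```text
time: 12.0
tcp_pos: [0.4395, -0.0466, 0.1143]
tool_rot: [-3.141, 0.0, 0.204]
force: [-0.0, -1.0, 0.9]
finger_gap: 0.007
grasp_force: 1.0
```

```bash
python3 - <<'E'
from h import *
s=ctrl.observe();print(s["time"],s["tcp_pos"],s["tool_rot"],s["force"])
for i in range(3): measure(ctrl.snapshot("wrist"),[.53148,-.01152,.23013])
E
```

```text
12.0 [ 0.43947261 -0.04664019  0.11432707] [-3.14140599e+00  3.98062534e-04  2.03825975e-01] [-0.01320588 -1.03944563  0.86067266]
marks [np.float64(0.06), np.float64(4.99), np.float64(10.01), np.float64(15.07), np.float64(20.08), np.float64(25.11), np.float64(28.4), np.float64(35.07), np.float64(40.05), np.float64(45.11), np.float64(50.15), np.float64(55.15), np.float64(60.04)] tip [(np.float64(29.48), np.float64(20.7)), (np.float64(29.98), np.float64(19.6)), (np.float64(30.01), np.float64(20.5))]
marks [np.float64(0.03), np.float64(4.99), np.float64(10.02), np.float64(15.05), np.float64(20.07), np.float64(25.11), np.float64(28.4), np.float64(35.08), np.float64(40.06), np.float64(45.11), np.float64(50.14), np.float64(55.16), np.float64(60.04)] tip [(np.float64(29.51), np.float64(20.4)), (np.float64(29.99), np.float64(19.4)), (np.float64(29.96), np.float64(20.2))]
marks [np.float64(0.06), np.float64(4.99), np.float64(10.01), np.float64(15.05), np.float64(20.05), np.float64(25.09), np.float64(28.4), np.float64(35.06), np.float64(40.05), np.float64(45.11), np.float64(50.13), np.float64(55.16), np.float64(60.01)] tip [(np.float64(29.71), np.float64(21.2)), (np.float64(30.07), np.float64(21.1)), (np.float64(29.93), np.float64(21.0))]
```

```bash
sed -i 's/^A=np.array.*/A=np.array([.5310,-.0110]);YAW=.228/' h.py; python3 - <<'E'
from h import *
p=clamp_close(1.1,.036);print(p,PIV)
rows([(*p,.2,-.2),(*p,.112,-.2)])
E
```

```text
[0.48239754 0.10117149] [0.53407923 0.07748598]
12.15 [ 1.5 -2.4  1.3]
[np.float64(7.19), np.float64(-13.61), np.float64(-8.57), 0, 0, np.float64(0.4), np.float64(7.2), np.float64(-13.61), np.float64(0.23), 0, 0, np.float64(0.4)]
```

arm_command(
  rows=[0,0.6,0,0,0,0,0,1.4,0,0,0,0,0,1.6,-3,0,0,0,0,1.6,-7,0,0,0,1,0,-9,0,0,0.08,3,-3.5,-9,0,0,0.16,5,-7,-9,0,0,0.24,6.5,-10.5,-9,0,0,0.32,7.2,-13.6,-9,0,0,0.4,7.2,-13.6,-9,0,0,0.4],
)

```text
time: 13.15
tcp_pos: [0.4823, 0.1034, 0.2041]
tool_rot: [-3.141, 0.001, -0.193]
force: [-0.4, -0.4, 0.9]
finger_gap: 0.004
grasp_force: 0.0
```

```bash
python3 - <<'E'
from h import *
s=ctrl.observe();print(s["time"],s["tcp_pos"],s["tool_rot"],s["force"])
w=ctrl.snapshot("wrist");np.save("w4.npy",w)
measure(w,[.5313,-.0113,.229])
A[:]=[.531,-.011];
for r in ctrl.recognise("wrist","clamp_tip")[:2]:print(r,ray("wrist",r["bbox"][:2],.105))
import h;h.YAW=.228;h.A=A
rows([(*clamp_close(1.1,.036),.112,-.2)])
print(clamp_close(1.1,0))
E
```

```text
13.15 [0.48233597 0.10339145 0.20405525] [-3.14099318e+00  1.47255856e-03 -1.92732225e-01] [-0.35673084 -0.44792543  0.90509664]
marks [np.float64(-1.37), np.float64(3.67), np.float64(8.61), np.float64(13.82), np.float64(18.99), np.float64(26.2), np.float64(28.84), np.float64(34.06), np.float64(39.11), np.float64(44.21), np.float64(49.51), np.float64(54.47), np.float64(59.78)] tip [(np.float64(25.27), np.float64(18.1)), (np.float64(25.44), np.float64(19.1)), (np.float64(25.49), np.float64(17.8))]
{'bbox': [280.1, 158.4, 66.3, 60.9], 'confidence': 0.7} [0.52395803 0.09244165 0.105     ]
13.25 [-0.5  0.5  0.3]
[np.float64(0.0), np.float64(-0.02), np.float64(9.21), 0, 0, np.float64(0.01)]
[0.51472963 0.11700298]
```

```bash
python3 - <<'E'
from h import *
w=ctrl.snapshot("wrist");t=ctrl.snapshot("top");np.save("w5.npy",w)
p=polar(w,"wrist",.08,55,80)
q=polar(t,"top",.08,55,80)
save(np.vstack([p,q])[:,:],"p5.png")
measure(w,[.5313,-.0113,.229])
E
```

```text
marks [np.float64(-1.01), np.float64(4.09), np.float64(9.12), np.float64(14.4), np.float64(19.38), np.float64(26.29), np.float64(29.26), np.float64(34.35), np.float64(39.44), np.float64(44.49), np.float64(49.61), np.float64(54.64), np.float64(59.9)] tip [(np.float64(26.26), np.float64(18.4)), (np.float64(25.91), np.float64(17.9)), (np.float64(25.99), np.float64(18.7))]
```

View pics/p5.png

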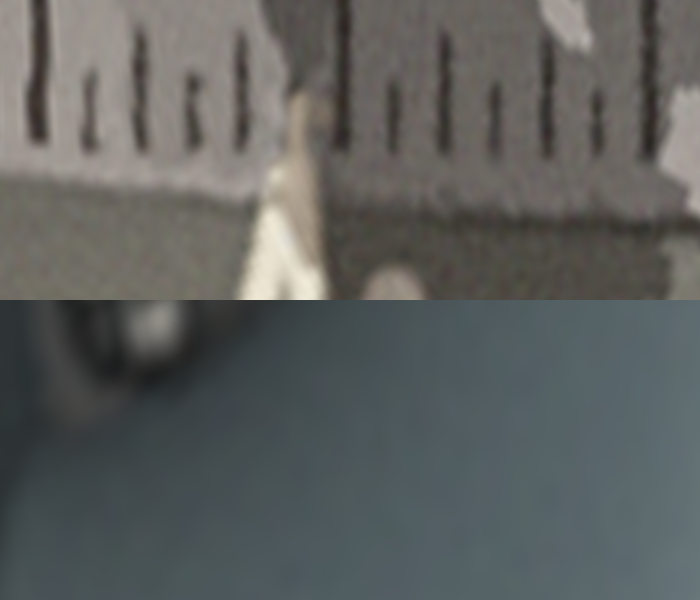

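arm_command(
  rows=[-2.5,2,0,0,0,0,-5,4,0,0,0,0,-6.9,5.8,0,0,0,0,-6.9,5.8,0,0,0,0,-6.9,5.8,0,0,0,0,-6.9,5.8,0,0,0,0],
)

```text
time: 13.95
tcp_pos: [0.4043, 0.0573, 0.2048]
tool_rot: [-3.141, -0.001, -0.197]
force: [0.1, -0.5, -0.3]
finger_gap: 0.004
grasp_force: 0.0
```

```bash
cat >> h.py <<'E'
def autofit(w,v,cam="wrist"):
    # refine axis and yaw from mark angles (r 69-71) and inner ends
    global A,YAW
    v=np.array(v,float)
    for _ in range(4):
        A=v[:2].copy();YAW=v[2];d=-5+np.arange(700)/10;M=[]
        g=polar(w,cam,.08,62,78).astype(float).mean(2)
        for k in range(0,61,5):
            if k in(25,30):continue
            i=np.where(abs(d-k)<2.2)[0];b=g[:,i]
            x=np.median(b[72:108],0);x=np.clip(x.max()*.8-x,0,None) # r 69..72
            if x.max()<8:continue
            kk=(x*d[i]).sum()/x.sum();j=np.argmin(abs(d[i]-kk))
            col=b[:,max(j-3,0):j+4].mean(1)-np.median(b[:,[0,1,2,-3,-2,-1]],1)
            e=np.where(col[84:]>.5*col[84:96].mean())[0]
            if len(e)==0:continue
            M.append((k,A+.001*(71-e[0]/12)*u(YAW+np.pi-np.radians(25+kk))))
        f=lambda q:np.ravel([(q[:2]+.0685*u(np.pi+q[2]-np.radians(25+k))-m)*1e3 for k,m in M])
        v=least_squares(f,v,x_scale=[.01,.01,.1],loss="soft_l1",f_scale=.2).x
    print("fit",v.round(4),len(M),np.abs(f(v)).round(2).max());return v
E
python3 - <<'E'
from h import *
m=ctrl.camera_model("wrist");c=-np.array(m["R"]).T@m["t"];print("cam",c.round(3),ctrl.observe()["tcp_pos"])
w=ctrl.snapshot("wrist");np.save("w6.npy",w)
v=autofit(w,[.531,-.011,.228])
e=c[:2]-v[:2];print("cam polar",np.hypot(*e),"at deg",head(v,c[:2]))
measure(w,v)
import h
for z in(.083,.087,.091,.094):
  out=[]
  for r in(58,62,66,69,71,73):
    p=polar(w,"wrist",z,r-.4,r+.4,d0=15,d1=45).astype(float).mean(0);x=p[:,0]-p[:,2];x-=np.median(x);k=np.clip(x-.5*x.max(),0,None);out.append((round((k*(15+np.arange(300)/10)).sum()/k.sum(),2),round(x.max())))
  print(z,*[tuple(map(float,o)) for o in out])
E
```

```text
cam [0.47  0.044 0.37 ] [0.40432115 0.05727269 0.20477111]
fit [ 0.5313 -0.0113  0.229 ] 11 0.88
cam polar 0.08264820544818825 at deg 29.729511984149653
marks [np.float64(0.03), np.float64(5.0), np.float64(9.94), np.float64(15.03), np.float64(20.0), np.float64(24.95), np.float64(30.24), np.float64(35.15), np.float64(40.0), np.float64(45.14), np.float64(50.02), np.float64(55.07), np.float64(59.96)] tip [(np.float64(28.8), np.float64(5.1)), (np.float64(30.01), np.float64(2.5)), (np.float64(40.21), np.float64(3.2))]
0.083 (38.82, 7.0) (29.9, 4.0) (33.74, 3.0) (23.79, 3.0) (28.84, 5.0) (27.48, 3.0)
0.087 (39.7, 7.0) (29.41, 4.0) (33.17, 3.0) (23.66, 3.0) (28.96, 4.0) (27.85, 3.0)
0.091 (40.4, 9.0) (28.21, 4.0) (33.16, 3.0) (24.09, 3.0) (26.53, 4.0) (28.24, 3.0)
0.094 (40.24, 9.0) (28.08, 5.0) (32.32, 4.0) (25.97, 3.0) (26.34, 4.0) (29.43, 3.0)
```

```bash
python3 - <<'E'
from h import *
import h
h.A=np.array([.5313,-.0113]);h.YAW=.229
w=np.load("w6.npy")
for z,r in((.093,54),(.093,58),(.093,62),(.09,66),(.085,68),(.083,70),(.083,72),(.08,74)):
    p=polar(w,"wrist",z,r-.5,r+.5,d0=18,d1=42).astype(float).mean(0)
    q=p.reshape(48,5,3).mean(1)
    print(r,"L",*q.mean(1).round().astype(int)); 
E
```

```text
54 L 111 114 115 114 114 114 115 116 114 109 105 111 136 181 213 225 225 226 221 196 156 132 156 200 219 225 227 230 222 188 145 113 102 100 98 100 108 132 166 186 195 198 191 179 162 138 118 110
58 L 116 115 113 113 115 114 114 115 114 113 114 113 107 111 143 189 218 225 224 218 203 194 205 218 224 227 230 212 167 126 110 109 109 108 103 105 134 182 214 223 225 225 229 221 200 171 136 111
62 L 110 111 110 110 110 109 109 107 107 107 110 109 105 103 98 109 162 210 224 222 222 221 220 224 226 213 169 126 107 106 107 109 109 107 109 111 110 108 109 109 109 110 109 108 108 108 109 110
66 L 163 163 164 163 163 162 160 159 159 160 161 162 163 162 157 148 145 174 209 219 220 218 223 220 190 139 120 133 148 156 157 157 158 155 153 148 145 155 156 151 155 159 156 150 146 151 158 162
68 L 151 153 154 152 149 155 161 162 161 159 161 164 164 152 147 154 157 154 152 169 206 229 209 166 147 146 151 155 159 158 157 156 155 149 151 157 158 157 156 158 159 158 156 154 150 154 157 155
70 L 155 157 141 95 79 111 144 162 164 163 163 163 140 84 74 130 167 159 139 157 204 229 191 103 56 92 136 155 158 155 158 160 145 94 74 116 153 160 157 157 159 152 118 72 84 136 158 157
72 L 153 155 139 87 72 112 141 156 156 159 164 160 138 102 83 115 153 157 147 142 159 169 124 60 39 82 144 166 158 156 158 159 139 96 89 135 159 159 157 159 159 159 136 85 88 137 158 157
74 L 151 156 146 92 74 119 149 153 150 149 153 159 155 127 112 145 162 160 160 159 159 159 117 57 52 105 158 161 157 157 156 157 150 116 93 127 159 159 155 154 157 158 139 84 73 130 162 159
```

```bash
python3 - <<'E'
from h import *
rows([(.4425,-.0613,.205,.204),(.4425,-.0613,.1145,.204),(.4402,-.0502,.1145,.204)])
E
```

```text
14.0 [-0.1 -0.1 -0.4]
[np.float64(6.07), np.float64(10.9), np.float64(-0.03), 0, 0, np.float64(-0.4), np.float64(6.06), np.float64(10.91), np.float64(9.02), 0, 0, np.float64(-0.4), np.float64(5.62), np.float64(9.86), np.float64(9.02), 0, 0, np.float64(-0.4)]
```

arm_command(
  rows=[2,3.5,0,0,0,-0.14,4,7.2,0,0,0,-0.28,6.1,10.9,0,0,0,-0.4,6.1,10.9,1,0,0,-0.4,6.1,10.9,4,0,0,-0.4,6.1,10.9,7,0,0,-0.4,6.1,10.9,9,0,0,-0.4,5.9,10.4,9,0,0,-0.4,5.6,9.9,9,0,0,-0.4,5.6,9.9,9,0,0,-0.4],
)

```text
time: 15.0
tcp_pos: [0.44, -0.0496, 0.1156]
tool_rot: [3.141, -0.002, 0.205]
force: [0.7, 0.1, -0.2]
finger_gap: 0.009
grasp_force: 0.0
```

```bash
python3 - <<'E'
from h import *
s=ctrl.observe();print(s["time"],s["tcp_pos"],s["tool_rot"],s["force"])
measure(ctrl.snapshot("wrist"),[.53148,-.01152,.23013])
rows([(.43947-.0003,-.04664+.0012,.1145,.19),(.43947-.0005,-.04664+.0024,.1145,.18)])
E
```

```text
15.0 [ 0.43996385 -0.04959773  0.11561967] [ 3.14069149e+00 -1.72286045e-03  2.05054505e-01] [ 0.69417424  0.11819706 -0.22006517]
marks [np.float64(-0.22), np.float64(4.75), np.float64(9.76), np.float64(14.82), np.float64(19.91), np.float64(25.0), np.float64(28.42), np.float64(35.01), np.float64(40.1), np.float64(45.18), np.float64(50.15), np.float64(55.23), np.float64(60.12)] tip [(np.float64(29.75), np.float64(22.6)), (np.float64(30.18), np.float64(20.5)), (np.float64(30.18), np.float64(23.3))]
15.05 [ 0.2  0.5 -0.1]
[np.float64(-0.01), np.float64(-0.47), np.float64(0.13), 0, 0, np.float64(0.01), np.float64(-0.0), np.float64(-0.59), np.float64(0.13), 0, 0, np.float64(0.02)]
```

arm_command(
  rows=[0,-0.15,0.1,0,0,0,0,-0.3,0.1,0,0,0,0,-0.4,0.1,0,0,0.01,0,-0.5,0.1,0,0,0.02,0,-0.55,0.1,0,0,0.02,0,-0.55,0.1,0,0,0.02],
)

```text
time: 15.65
tcp_pos: [0.4384, -0.0453, 0.1137]
tool_rot: [3.141, -0.001, 0.184]
force: [-0.1, -2.6, 0.8]
finger_gap: 0.005
grasp_force: 1.1
```

```bash
python3 - <<'E'
from h import *
s=ctrl.observe();print(s["time"],s["tcp_pos"],s["tool_rot"],s["force"])
for i in (1,2):measure(ctrl.snapshot("wrist"),[.53148,-.01152,.23013])
E
```

```text
15.65 [ 0.43841714 -0.04526946  0.11374845] [ 3.14093584e+00 -5.44564409e-04  1.83688897e-01] [-0.07540878 -2.57788897  0.80166034]
marks [np.float64(0.05), np.float64(5.01), np.float64(10.01), np.float64(15.01), np.float64(20.06), np.float64(25.14), np.float64(28.89), np.float64(35.06), np.float64(40.08), np.float64(45.17), np.float64(50.14), np.float64(55.1), np.float64(60.06)] tip [(np.float64(30.59), np.float64(19.7)), (np.float64(30.92), np.float64(19.8)), (np.float64(30.89), np.float64(21.8))]
marks [np.float64(0.1), np.float64(5.03), np.float64(10.01), np.float64(14.99), np.float64(20.05), np.float64(25.15), np.float64(28.94), np.float64(35.07), np.float64(40.09), np.float64(45.15), np.float64(50.11), np.float64(55.1), np.float64(60.06)] tip [(np.float64(30.52), np.float64(19.7)), (np.float64(30.96), np.float64(20.0)), (np.float64(30.77), np.float64(21.2))]
```

arm_command(
  rows=[0,-0.05,0,0,0,0,0,-0.09,0,0,0,0,0,-0.09,0,0,0,0],
)

```text
time: 16.05
tcp_pos: [0.4381, -0.0441, 0.1135]
tool_rot: [3.142, -0.0, 0.184]
force: [0.4, -2.4, 1.1]
finger_gap: 0.005
grasp_force: 1.1
```

```bash
python3 - <<'E'
from h import *
s=ctrl.observe();print(s["time"],s["tcp_pos"],s["tool_rot"],s["force"])
for i in (1,2):measure(ctrl.snapshot("wrist"),[.53148,-.01152,.23013])
E
```

```text
16.05 [ 0.43813123 -0.04409545  0.11354428] [ 3.14151344e+00 -4.01794545e-04  1.83800250e-01] [ 0.37220337 -2.38964234  1.07621431]
marks [np.float64(0.03), np.float64(5.0), np.float64(10.02), np.float64(15.01), np.float64(20.05), np.float64(25.14), np.float64(29.66), np.float64(35.07), np.float64(40.12), np.float64(45.18), np.float64(50.14), np.float64(55.09), np.float64(60.02)] tip [(np.float64(31.16), np.float64(19.2)), (np.float64(31.64), np.float64(20.2)), (np.float64(31.56), np.float64(19.4))]
marks [np.float64(0.0), np.float64(5.0), np.float64(10.03), np.float64(15.04), np.float64(20.04), np.float64(25.14), np.float64(29.67), np.float64(35.08), np.float64(40.11), np.float64(45.17), np.float64(50.14), np.float64(55.1), np.float64(60.02)] tip [(np.float64(31.25), np.float64(20.5)), (np.float64(31.7), np.float64(19.7)), (np.float64(31.63), np.float64(20.5))]
```

```bash
python3 - <<'E'
from h import *
rows([(.4404,-.06,.1145,.184),(.404,.057,.205,-.197)])
E
```

```text
16.15 [ 1.4 -1.4  1.9]
[np.float64(-0.06), np.float64(1.61), np.float64(-0.1), 0, 0, np.float64(-0.0), np.float64(-1.5), np.float64(-10.56), np.float64(-9.15), 0, 0, np.float64(0.38)]
```

arm_command(
  rows=[0,0.6,0,0,0,0,0,1.5,0,0,0,0,0,1.6,-4,0,0,0,0,1.6,-8,0,0,0,-0.5,-2,-9.1,0,0,0.13,-1,-6,-9.1,0,0,0.26,-1.5,-10.5,-9.1,0,0,0.38,-1.5,-10.5,-9.1,0,0,0.38,-1.5,-10.5,-9.1,0,0,0.38,-1.5,-10.5,-9.1,0,0,0.38],
)

```text
time: 17.15
tcp_pos: [0.4043, 0.0555, 0.2043]
tool_rot: [3.141, 0.0, -0.197]
force: [-0.6, -0.1, -0.2]
finger_gap: 0.004
grasp_force: 0.0
```

```bash
cat > chk.py <<'E'
from h import *
import h
m=ctrl.camera_model("wrist");c=-np.array(m["R"]).T@m["t"]
w=ctrl.snapshot("wrist")
v=autofit(w,[.5313,-.0113,.229]);print("cam at deg",head(v,c[:2]));measure(w,v)
h.A=v[:2];h.YAW=v[2]
for z,r in((.093,54),(.093,58),(.093,62),(.09,66),(.085,68),(.083,70),(.083,72),(.08,74)):
    p=polar(w,"wrist",z,r-.5,r+.5,d0=18,d1=42).astype(float).mean(0).mean(1)
    k=np.where(p[60:180]>.5*(p[60:180].max()+np.median(p)))[0]+60
    print(r,"edges",18+k[0]/10,18+k[-1]/10,"mid",(36+(k[0]+k[-1])/10)/2,"L",*p.reshape(48,5).mean(1)[14:34].round().astype(int))
E
python3 chk.py
```

```text
fit [ 0.5315 -0.0118  0.2296] 11 0.55
cam at deg 29.11786866182347
marks [np.float64(-0.02), np.float64(4.99), np.float64(9.92), np.float64(15.06), np.float64(20.06), np.float64(24.9), np.float64(30.16), np.float64(35.03), np.float64(40.03), np.float64(45.09), np.float64(50.06), np.float64(55.05), np.float64(59.97)] tip [(np.float64(28.24), np.float64(3.6)), (np.float64(21.97), np.float64(3.0)), (np.float64(29.74), np.float64(3.6))]
54 edges 26.1 34.2 mid 30.15 L 116 146 189 219 226 226 226 219 191 140 104 133 196 227 227 227 228 220 185 130
58 edges 27.1 33.4 mid 30.25 L 111 106 108 135 186 218 227 226 222 206 191 198 214 222 227 223 195 151 118 106
62 edges 27.7 32.7 mid 30.2 L 108 111 105 97 117 175 217 227 223 222 223 224 225 228 219 175 119 101 107 110
66 edges 28.6 31.8 mid 30.2 L 163 164 164 160 152 148 167 201 215 221 225 223 222 203 157 110 106 140 162 159
68 edges 29.8 30.9 mid 30.35 L 144 154 161 161 161 155 141 123 131 188 226 214 168 145 152 159 158 158 157 147
70 edges 29.9 30.9 mid 30.4 L 72 127 166 164 161 159 150 124 117 174 231 226 161 109 132 161 163 163 137 83
72 edges 26.4 33.7 mid 30.05 L 84 112 148 160 160 162 158 123 96 140 160 137 110 94 120 154 163 159 132 92
74 edges 24.0 32.4 mid 28.2 L 110 142 162 158 159 159 161 162 114 54 49 100 144 151 160 156 157 158 154 109
```

```bash
python3 - <<'E'
from h import *
rows([(*clamp_close(1.1,.036),.204,-.2),(*clamp_close(1.1,.036),.112,-.2)]+[(*clamp_close(1.1,g),.112,-.2) for g in (.024,.018)])
E
```

```text
17.2 [-0.5 -0.1  0.1]
[np.float64(6.75), np.float64(-6.03), np.float64(0.03), 0, 0, np.float64(0.0), np.float64(6.76), np.float64(-6.03), np.float64(9.23), 0, 0, np.float64(0.0), np.float64(7.71), np.float64(-6.76), np.float64(9.23), 0, 0, np.float64(0.0), np.float64(8.19), np.float64(-7.12), np.float64(9.23), 0, 0, np.float64(0.0)]
```

arm_command(
  rows=[3.3,-3,0,0,0,0,6.7,-6,0,0,0,0,6.7,-6,1,0,0,0,6.7,-6,4,0,0,0,6.7,-6,7,0,0,0,6.7,-6,9.2,0,0,0,6.7,-6,9.2,0,0,0,7.2,-6.4,9.2,0,0,0,7.7,-6.8,9.2,0,0,0,7.7,-6.8,9.2,0,0,0],
)

```text
time: 18.2
tcp_pos: [0.4948, 0.1079, 0.1142]
tool_rot: [-3.141, -0.003, -0.196]
force: [0.0, -0.1, 0.7]
finger_gap: 0.004
grasp_force: 0.3
```

```bash
python3 - <<'E'
from h import *
s=ctrl.observe();print(s["time"],s["tcp_pos"],s["tool_rot"],s["force"])
rows([(*clamp_close(t,.0185),.112,-.2) for t in np.arange(1.1,.15,-.1)])
E
```

```text
18.2 [0.4947575  0.10794207 0.11424324] [-3.14132662 -0.00330578 -0.19602286] [ 0.02717365 -0.06543128  0.71886914]
18.2 [ 0.  -0.1  0.7]
[np.float64(0.31), np.float64(-0.16), np.float64(0.23), 0, 0, np.float64(0.0), np.float64(0.57), np.float64(-0.56), np.float64(0.23), 0, 0, np.float64(0.0), np.float64(0.87), np.float64(-0.93), np.float64(0.23), 0, 0, np.float64(0.0), np.float64(1.2), np.float64(-1.27), np.float64(0.23), 0, 0, np.float64(0.0), np.float64(1.56), np.float64(-1.58), np.float64(0.23), 0, 0, np.float64(0.0), np.float64(1.96), np.float64(-1.85), np.float64(0.23), 0, 0, np.float64(0.0), np.float64(2.38), np.float64(-2.08), np.float64(0.23), 0, 0, np.float64(0.0), np.float64(2.82), np.float64(-2.26), np.float64(0.23), 0, 0, np.float64(0.0), np.float64(3.27), np.float64(-2.4), np.float64(0.24), 0, 0, np.float64(0.0), np.float64(3.74), np.float64(-2.5), np.float64(0.24), 0, 0, np.float64(0.0)]
```

arm_command(
  rows=[0.3,-0.2,0.2,0,0,0,0.6,-0.55,0.2,0,0,0,0.9,-0.95,0.2,0,0,0,1.2,-1.3,0.2,0,0,0,1.55,-1.6,0.2,0,0,0,1.95,-1.85,0.2,0,0,0,2.4,-2.1,0.2,0,0,0,2.8,-2.25,0.2,0,0,0,3.25,-2.4,0.2,0,0,0,3.7,-2.5,0.2,0,0,0],
)

```text
time: 19.2
tcp_pos: [0.5337, 0.1252, 0.1101]
tool_rot: [3.141, 0.002, -0.196]
force: [-5.5, -1.8, 0.8]
finger_gap: 0.008
grasp_force: 2.2
```

```bash
python3 - <<'E'
from h import *
s=ctrl.observe();print(s["time"],s["tcp_pos"],s["tool_rot"],s["force"])
rows([(*clamp_close(t,.0185),.112,-.2) for t in np.arange(.2,-.31,-.05)])
E
```

```text
19.2 [0.533713   0.12524519 0.11014173] [ 3.14089330e+00  1.83589479e-03 -1.96351929e-01] [-5.45187308 -1.81580041  0.82036964]
19.2 [-5.5 -1.8  0.8]
[np.float64(0.26), np.float64(-0.04), np.float64(-0.19), 0, 0, np.float64(0.0), np.float64(0.49), np.float64(-0.07), np.float64(-0.19), 0, 0, np.float64(0.0), np.float64(0.73), np.float64(-0.09), np.float64(-0.19), 0, 0, np.float64(0.0), np.float64(0.97), np.float64(-0.1), np.float64(-0.19), 0, 0, np.float64(0.0), np.float64(1.21), np.float64(-0.09), np.float64(-0.19), 0, 0, np.float64(0.0), np.float64(1.45), np.float64(-0.07), np.float64(-0.19), 0, 0, np.float64(0.0), np.float64(1.68), np.float64(-0.04), np.float64(-0.19), 0, 0, np.float64(0.0), np.float64(1.92), np.float64(-0.0), np.float64(-0.19), 0, 0, np.float64(0.0), np.float64(2.15), np.float64(0.05), np.float64(-0.19), 0, 0, np.float64(0.0), np.float64(2.38), np.float64(0.12), np.float64(-0.19), 0, 0, np.float64(0.0), np.float64(2.61), np.float64(0.19), np.float64(-0.19), 0, 0, np.float64(0.0)]
```

arm_command(
  rows=[0.25,-0.05,-0.1,0,0,0,0.5,-0.07,-0.1,0,0,0,0.7,-0.08,-0.1,0,0,0,0.9,-0.08,-0.1,0,0,0,1.0,-0.08,-0.1,0,0,0,1.1,-0.08,-0.1,0,0,0,1.2,-0.08,-0.1,0,0,0,1.2,-0.08,-0.1,0,0,0],
)

```text
time: 20.0
tcp_pos: [0.5455, 0.124, 0.1113]
tool_rot: [-3.141, 0.001, -0.196]
force: [-5.5, -0.4, 0.5]
finger_gap: 0.009
grasp_force: 2.0
```

```bash
cat > cl.py <<'E'
from h import *
s=ctrl.observe();print(s["time"],s["tcp_pos"],s["tool_rot"],s["force"])
for n in("clamp_tip",):
  for c in("wrist",):
    ctrl.snapshot(c)
    for r in ctrl.recognise(c,n)[:2]:print(r,ray(c,r["bbox"][:2],.105))
E
python3 cl.py
```

```text
20.0 [0.54550583 0.12399166 0.11127662] [-3.14137493e+00  1.38020158e-03 -1.96424165e-01] [-5.53459754 -0.43382837  0.46702351]
{'bbox': [324.6, 235.8, 106.1, 54.1], 'confidence': 0.76} [0.54887116 0.09781899 0.105     ]
```

arm_command(
  rows=[0.1,0.02,0,0,0,0,0.2,0.04,0,0,0,0,0.3,0.07,0,0,0,0,0.4,0.1,0,0,0,0],
)

```text
time: 20.5
tcp_pos: [0.5474, 0.123, 0.1109]
tool_rot: [-3.141, 0.007, -0.197]
force: [-11.7, 4.1, 2.7]
finger_gap: 0.005
grasp_force: 6.3
```

arm_command(
  rows=[0.1,0.04,0,0,0,0,0.2,0.08,0,0,0,0,0.2,0.08,0,0,0,0],
)

```text
time: 20.8
tcp_pos: [0.5477, 0.1228, 0.1107]
tool_rot: [-3.14, 0.011, -0.197]
force: [-16.6, 5.1, 6.4]
finger_gap: 0.006
grasp_force: 8.7
```

arm_command(
  rows=[-0.5,-0.2,0,0,0,0,-1.2,-0.6,0,0,0,0,-2,-1,-1,0,0,0,-2,-1,-5,0,0,0,-4,0,-8.5,0,0,0,-8,2.5,-9.3,0,0,0,-11.5,5,-9.3,0,0,0,-12.7,9.3,-9.3,0,0,0,-12.7,9.3,-9.3,0,0,0,-12.7,9.3,-9.3,0,0,0],
)

```text
time: 21.8
tcp_pos: [0.4095, 0.0541, 0.2059]
tool_rot: [-3.141, -0.004, -0.198]
force: [0.6, -0.6, 0.4]
finger_gap: 0.007
grasp_force: 0.0
```

```bash
python3 - <<'E'
from h import *
s=ctrl.observe();print(s["time"],s["tcp_pos"],s["force"])
for g in(.018,.02,.022):print(clamp_close(0,g))
E
python3 chk.py
```

```text
21.8 [0.40948056 0.05412971 0.20587255] [ 0.62987223 -0.64406652  0.39468946]
[0.54613274 0.12347198]
[0.54453414 0.12467385]
[0.54293554 0.12587571]
fit [ 0.5316 -0.0109  0.2304] 11 0.48
cam at deg 29.947825882329578
marks [np.float64(0.0), np.float64(5.02), np.float64(10.05), np.float64(15.12), np.float64(20.12), np.float64(24.85), np.float64(29.42), np.float64(34.89), np.float64(40.03), np.float64(44.98), np.float64(50.18), np.float64(54.99), np.float64(59.87)] tip [(np.float64(27.52), np.float64(4.1)), (np.float64(20.26), np.float64(3.7)), (np.float64(30.94), np.float64(2.4))]
54 edges 26.2 34.2 mid 30.2 L 111 137 181 215 225 225 227 222 200 152 105 114 171 215 226 226 229 222 184 132
58 edges 27.1 33.4 mid 30.25 L 108 101 100 140 196 224 224 223 218 199 185 198 217 222 226 229 204 154 115 105
62 edges 27.8 32.8 mid 30.3 L 108 110 103 90 107 162 212 223 221 219 219 220 221 227 226 186 130 105 106 108
66 edges 28.6 32.0 mid 30.3 L 159 160 161 159 154 150 169 206 222 223 221 225 228 220 175 127 130 157 161 156
68 edges 29.6 30.9 mid 30.25 L 145 154 160 159 151 143 135 132 154 204 229 212 154 115 138 156 157 157 154 156
70 edges 29.8 30.8 mid 30.3 L 65 116 153 160 160 158 151 129 124 181 229 209 152 132 142 148 161 158 118 70
72 edges 24.0 30.8 mid 27.4 L 76 120 158 163 160 160 142 100 94 132 175 172 128 103 128 155 159 160 143 90
74 edges 27.6 35.9 mid 31.75 L 105 141 155 155 155 159 164 150 93 44 38 70 121 156 161 155 155 150 119 81
```

```bash
python3 -c "
from workcell import ctrl
print(ctrl.hand_in())"
```

```text
the job is handed in; nothing more can be done
None
```

The job is handed in: the clamp was opened, the ring set so the pointer stands on the 30 degree mark (last measured about 30.2 degrees), and the clamp lever pushed back to its closed stop; the fully closed position is judged from the push force rising to about 17 N at the expected spot, not from a picture.

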